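# Screw the filler cap onto the laser's coolant header tank

### The arm

A 7-joint arm with a two-finger parallel gripper is mounted at the origin on the work surface. World frame = base frame: x ahead of the robot, y to its left, z up, the work surface at z = 0. Lengths are in m, angles in rad, forces in N, time in s.
With the tool pointing down it reaches from about 0.425 to 0.875 m from the base axis. Payload 9.9 kg.
Tool frame: the origin (TCP) lies at the very end of the fingers, on their centre line; the grasp point (between the pads) lies 19 mm behind it; z points along the fingers, y is the direction in which the jaws open and shut (so a half turn about z gives the same grasp; the last joint's range is limited). The gripper opens to 85 mm and grips with 20 to 120 N. Pads are 22 mm wide; open, the fingers measure 114 mm over their backs; the gripper's body (76 mm by 85 mm) begins 54 mm behind the grasp point. The pads swing forward as they close: fully open they stand 13 mm farther back than shut.
Start: joints at [1.207, 0.576, 0.025, 1.437, -0.015, 1.129, -0.057], TCP at [0.186, -0.649, 0.231] pointing down, gripper open.
Joint ranges: [-2.76, 2.76], [-0.34, 2.15], [-1.52, 1.57], [0.19, 2.46], [-1.09, 4.23], [0.17, 1.99], [-2.82, 2.82]. Speed limits (rad/s): [2.22, 2.22, 3.01, 3.01, 3.14, 3.14, 3.14].

### API

Orientations are given as a unit quaternion [x, y, z, w].
In Python, from workcell import r, read_camera gives the robot as it stands.
- The arm moves only by the tool play_rows, never from a script. Its argument "deltas" is a list of rows, each an object of numbers: "dx", "dy", "dz": the shift along the tool's x, y, z in m; "rx", "ry", "rz": the turn, a rotation vector about the tool's x, y, z in rad. In form: [{"dx": .., "dy": .., "dz": .., "rx": .., "ry": .., "rz": ..}, ...]. A call has 1 to 10 rows; each row shifts and turns the commanded pose from where the row before left it, along the tool's axes as they then stand; what a row does not reach is not made up. A row lasts 1/10 s, in which the tool goes at most 50 mm and 8.59 degrees, less where a joint would pass 70% of its speed; a pose out of reach is approached as far as the arm can. A call is refused whole if a number of a shift passes 0.05 or a number of a turn 0.15, either way. A call with a gripper value outside its range is refused whole. "fingers" is the opening, from 0 (shut) to 1 (fully open), set as the call begins (left out, the last holds). The fingers move at their own pace and stop on an object; "grip_force" is the grip in N (left out, the last holds). Time passes only in rows, so rows that do not move let the fingers close. It gives the time, the measured TCP pose, the force and the opening at its end, in the units of the state.
- r.get_obs(): the state, without advancing time (a new reading comes with each control period).
- read_camera(name): name is "scene" or "top"; returns a dict with "frame" (480x640x3 uint8, blue, green, red), "intrinsics" (3x3 intrinsics, pixels), "eye" and "attitude" of the camera in the world. Camera axes: x right, y down, z forward; pixel columns grow to the right and rows downward; lengths in m; the calibration is good to about 2 mm. A picture is of the moment at which its call begins. There is no depth.
- r.finish_job(): hands the job in, once; it reports no verdict.
The state is a dict: "clock": time; "joints": joint angles; "qd": joint speeds; "joint_torque": joint torques, N m; "tcp_pos": TCP position; "ee_rot": TCP orientation; "wrist_force": force on the tool from outside, world axes, zero at the start; "torque": the same for the moment, N m; "grip_width": opening from 0.0 (shut) to 1.0 (fully open).
Only numpy, scipy, OpenCV 4.12 (cv2) and the standard library are available. Lean on these libraries where they do the work, as an engineer would, in place of code of your own. Each camera call takes 0.05 s, during which the arm holds its last target.

### The job

Take the blue filler cap from the white tray, stand it squarely on the brass filler neck of the white header tank, and so as not to cross-thread it turn it backward (counter-clockwise from above) under light pressure until the thread starts drop in; then screw it clockwise, following it down, until it is fully home, and let go. The neck sits in a soft rubber mount, so never press down on it with more than about 15 N or pull it up with more than about 10 N. Leave the other things where they are.

Things in the scene. Friction and masses are not known exactly. Their poses are not given: they have to be found in the camera images.
- cap: blue plastic screw cap, 56 mm tall, about 0.12 kg, upright on the tray. Origin: centre of its underside, z up. Up to z = 28 mm it is a skirt 58 mm across, open below (bore 50 mm across, 24 mm deep). Inside are 2 thread lugs, 180 degrees apart, undersides 3 mm above the skirt's lower edge; their angles are not marked outside.
- knob (a point): point on the cap's axis, 44 mm above its underside: middle of the grip zone of its round ribbed knob, 42 mm across, which reaches from 28 to 56 mm above the underside. To be gripped from above, at any yaw.
- tank: white header tank, 140 x 200 mm, fixed, flat top 90 mm above the table. Origin: centre of its underside. The brass filler neck stands 45 mm along its own -y from the middle, away from the blue patch.
- seat (a point): point on the filler neck's vertical axis, fixed to the tank, 15.8 mm above the tank's top: where the cap's underside (origin) lies when fully home. The neck's coned tip, 22 mm above it, guides the cap (about 1 mm play). Thread: clockwise from above screws down; 2 starts 180 degrees apart; lead 3.34 mm per rad. The angle of the starts is unknown (this point's yaw does not tell it): find them by feel.
- lug_top (a point): point on the neck's axis, 8 mm above point seat. Set down at random the lugs mostly stand on the thread's ridges, the cap's origin 0 to 5 mm above this point. Turned counter-clockwise, at most about 180 degrees (regrasp if need be), they ride up, then drop about 8 mm into a gap in the ridges. Turned clockwise up here they jam on stop posts. Coming off a post there may be a false drop of 3 mm, to about this point.
- dropped (a point): point on the neck's axis, 4.5 mm above point seat. After the true drop the cap's origin is within 1.5 mm of this height (with the neck unloaded). Stop within about 10 degrees of the drop: turned farther counter-clockwise a slope lifts the lugs out, to drop again 180 degrees on. From the gap 70 to 85 degrees clockwise bring the cap to point seat and a hard stop. With luck the cap is set straight into the gap.
- neck (a joint): how far the filler neck is pressed down into its rubber mount, m: 0 at rest, positive pressed down, negative pulled up; 1 mm per 2.5 N. Travel -6 to +12 mm. It cannot turn or move sideways.
- tray: white tray, 130 x 220 mm, wall 14 mm high, floor 4 mm above the table, fixed. Origin: centre of its underside.
- plug: small grey blanking plug, 32 mm across, 30 mm tall, on the tray beside the cap (a bystander). Origin: centre of its underside.
- bottle: closed green bottle, 72 mm across, 190 mm tall (bystander). Origin: centre of its underside.
- jar: closed amber jar, 60 mm across, 70 mm tall (bystander). Origin: centre of its underside.
- driver: screwdriver lying on the table along its own x axis (bystander).
- mount: lens holder on a post, foot 60 mm across, 89 mm tall (bystander). Origin: centre of its underside.
- dump: black finned beam block, 54 x 50 x 40 mm (bystander). Origin: centre of its underside.
- cup: open grey cup, 60 mm across, 60 mm tall (bystander). Origin: centre of its underside.
Mind the look-alikes: they are no part of the job. There is more than one size of the cap; the job needs the smallest.

How it is judged:
By the outcome, as a careful person would: the job done as asked, in the order asked, and still so for the second after the job is handed in, with the robot touching nothing.
It also fails if it takes over 72 s, if anything falls off the work surface, if the arm or the gripper's body presses on something with over 40 N, if the wrist force passes 120 N, or if a joint passes its speed limit or range.

## Working session

There is one attempt and no reset: what is moved stays moved. The work goes in short steps, Python scripts to look and compute and a tool call to move; the robot and the scene stay as the last step left them, time stands still between calls to the robot, and variables do not carry over. Pictures are saved under pics/ and viewed, and the job is handed in when it is done.

Besides the shell and the picture viewer there is one more tool, called by a JSON object that holds its "name" and its "arguments", one argument or row to a line. play_rows: Moves the arm, as the interface text tells. Its arguments: {"type":"object","properties":{"deltas":{"type":"array"},"fingers":{"type":"number"},"grip_force":{"type":"number"}},"required":["deltas"]}

```bash
ls; mkdir -p pics; python3 - <<'E'
from workcell import r, read_camera
import cv2
o=r.get_obs()
for k,v in o.items(): print(k,v)
for n in("scene","top"):
    c=read_camera(n); cv2.imwrite(f"pics/{n}0.png",c["frame"]); print(n,c["intrinsics"],c["eye"],c["attitude"])
E
```

```text
pics
clock 0.0
joints [ 1.20719376  0.57652304  0.02486142  1.43790835 -0.01499023  1.12898325
 -0.05648602]
qd [-1.40159117e-03 -8.43682902e-04 -2.16346245e-04  7.56788409e-04
  9.02804454e-05 -1.72040713e-03  4.55778150e-04]
joint_torque [ 1.63182711e-03 -7.65760589e+01  2.25056559e+00 -2.85972601e+01
  1.51840097e-02  1.26422403e-02 -4.10694429e-05]
tcp_pos [ 0.18628146 -0.64832156  0.23044902]
ee_rot [ 9.90226805e-01  1.39463987e-01 -1.65159023e-04 -8.01753288e-04]
wrist_force [-0.23723046  0.38631983 -0.37943316]
torque [-0.03857901 -0.00995959 -0.05738574]
grip_width 0.9999783963795352
scene [[469.39283258   0.         316.13506944]
 [  0.         469.39283258 237.28116268]
 [  0.           0.           1.        ]] [ 1.19659847 -0.06677286  0.77095084] [ 0.70071288  0.61248386 -0.2481607  -0.26885172]
top [[479.48527109   0.         318.74556559]
 [  0.         479.48527109 233.19957808]
 [  0.           0.           1.        ]] [ 0.36715525 -0.00853241  1.20943176] [ 0.71301118 -0.69584916  0.05702729 -0.06447404]
```

View pics/scene0.png

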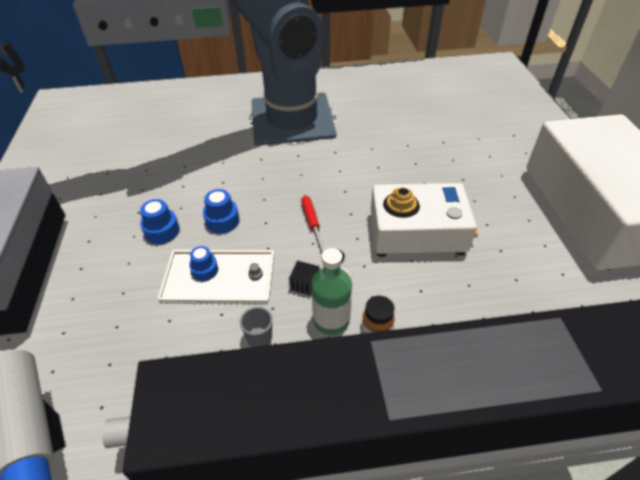

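View pics/top0.png

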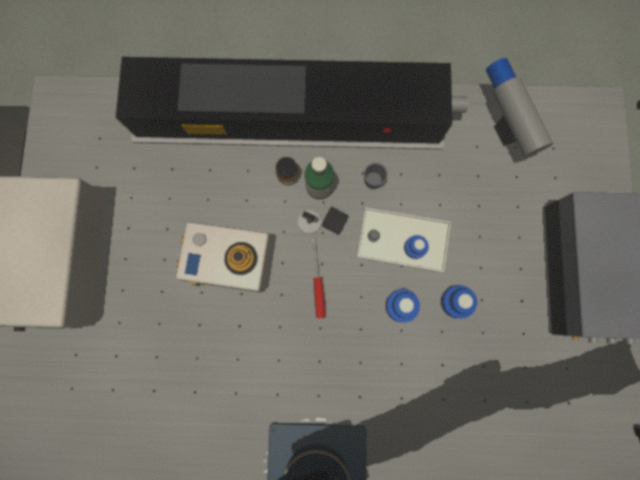

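The scene view shows three blue caps: (203,262) on the white tray, and (158,220) and (220,210) on the table. In the top view they are at (416,246), (460,301) and (403,305). The one on the tray is the smallest, so it fits. The neck is at top (240,258), on the end of the tank away from the blue patch at (193,264). Next I'll measure and look at an enlarged crop.

```bash
cat > h.py <<'E'
import numpy as np, cv2
from scipy.spatial.transform import Rotation as R
from workcell import r, read_camera
class Cam:
    def __init__(s,n,path=None):
        c=read_camera(n); s.f=c["frame"]; s.K=np.array(c["intrinsics"]); s.e=np.array(c["eye"]); s.A=R.from_quat(c["attitude"]).as_matrix()
        if path: cv2.imwrite(path,s.f)
    def ray(s,u,v):
        d=s.A@np.linalg.solve(s.K,[u,v,1]); return d/np.linalg.norm(d)
    def plane(s,u,v,z):
        d=s.ray(u,v); return s.e+d*(z-s.e[2])/d[2]
    def proj(s,p):
        q=s.K@(s.A.T@(np.array(p)-s.e)); return q[:2]/q[2]
def cross(a,ua,b,ub):
    da,db=a.ray(*ua),b.ray(*ub)
    t=np.linalg.lstsq(np.c_[da,-db],b.e-a.e,rcond=None)[0]
    p,q=a.e+da*t[0],b.e+db*t[1]; return (p+q)/2,np.linalg.norm(p-q)
E
python3 - <<'E'
from h import *
t=Cam("top","pics/t1.png"); s=Cam("scene","pics/s1.png")
o=r.get_obs()
print("tcp px",t.proj(o["tcp_pos"]),s.proj(o["tcp_pos"]),"base",t.proj([0,0,0]),s.proj([0,0,0]))
for n,c in(("top",t),("scene",s)):
    hsv=cv2.cvtColor(c.f,cv2.COLOR_BGR2HSV)
    for nm,lo,hi in(("blue",(105,150,60),(125,255,255)),("brass",(10,110,80),(28,255,255)),("white",(0,0,200),(180,45,255))):
        m=cv2.inRange(hsv,lo,hi)
        k,_,st,ce=cv2.connectedComponentsWithStats(m)
        for i in range(1,k):
            if 25<st[i,4]<30000: print(n,nm,st[i],ce[i].round(1))
a=cv2.resize(t.f[200:330,350:490],None,fx=4,fy=4,interpolation=cv2.INTER_CUBIC)[:, :560]
b=cv2.resize(s.f[180:310,140:280],None,fx=4,fy=4,interpolation=cv2.INTER_CUBIC)
cv2.imwrite("pics/crop.png",cv2.resize(np.hstack([a[:520],b[:520]]),(800,371)))
a=cv2.resize(t.f[215:300,170:280],None,fx=4,fy=4,interpolation=cv2.INTER_CUBIC)
b=cv2.resize(s.f[175:260,365:475],None,fx=4,fy=4,interpolation=cv2.INTER_CUBIC)
cv2.imwrite("pics/crop2.png",cv2.resize(np.hstack([a,b]),(800,309)))
E
```

```text
tcp px [652.22743235 420.08907685] [ 1.6835808  99.96205604] base [315.52910594 474.72783226] [291.97981962 118.33132012]
top blue [489  59  25  25 385] [500.8  70.7]
top blue [445 287  31  30 343] [457.9 303.2]
top blue [388 293  30  28 310] [402.2 307.7]
top brass [182 124  41   9 254] [203.4 127.9]
top brass [227 245  27  27 503] [240.1 257.9]
scene blue [   0    0  104  157 8017] [41.3 54.2]
scene blue [ 106   41   77   40 2406] [145.   60.4]
scene blue [ 0 54 13 11 55] [ 6.  58.7]
scene blue [444 189  13  12 113] [450.2 194.2]
scene blue [204 190  34  43 956] [220.4 214.6]
scene blue [ 141  200   37   44 1037] [158.9 224.6]
scene blue [190 248  27  32 537] [203.2 266.4]
scene blue [  0 457  51  23 895] [ 27.4 469.8]
scene brass [ 438    0   46   51 1832] [460.1  24.3]
scene brass [402   6  29  46 428] [422.   29.3]
scene brass [ 331   10   60   53 2794] [359.1  35.3]
scene brass [240  16  21  55 497] [248.9  47.6]
scene brass [ 178   26   60   50 1930] [208.4  55.2]
scene brass [386 189  31  24 531] [401.3 201.6]
scene brass [364 314  29  17 189] [376.9 324.8]
scene white [ 318 
[... 1198 characters left out ...]
   3  33] [278.5 296.8]
scene white [454 301  42   7  64] [476.4 303.8]
scene white [276 307  17   4  35] [283.5 308.2]
scene white [396 306  91  20 738] [426.2 316.2]
scene white [275 324  27   6  47] [287.7 326.4]
scene white [ 64 328  35   9 118] [ 78.1 331.7]
scene white [ 19 330  44  22 392] [ 41.  338.4]
scene white [167 332  74  21 873] [205.9 342.3]
scene white [274 336  18   4  37] [281.2 337.6]
scene white [  0 352  23 108 904] [  9.  414.9]
scene white [ 37 355  55  14 227] [ 54.7 362.5]
scene white [ 55 368  45   9 132] [ 75.8 371.9]
scene white [ 43 379  46  10 159] [ 63.1 383.3]
scene white [  53  383   79   97 4137] [ 90.2 427.5]
scene white [100 476  23   4  49] [111.8 477.8]
```

View pics/crop.png

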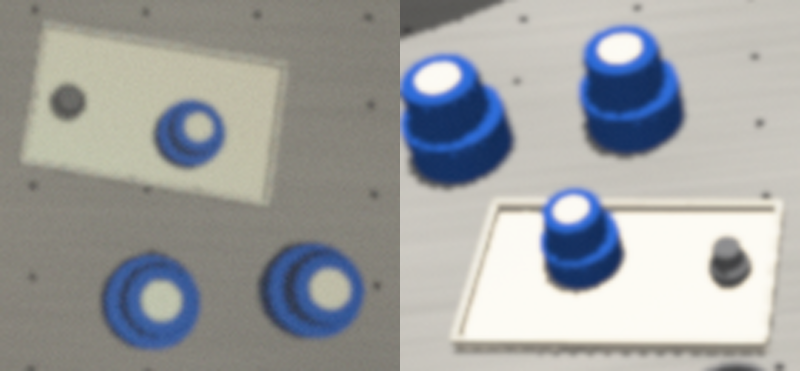

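View pics/crop2.png

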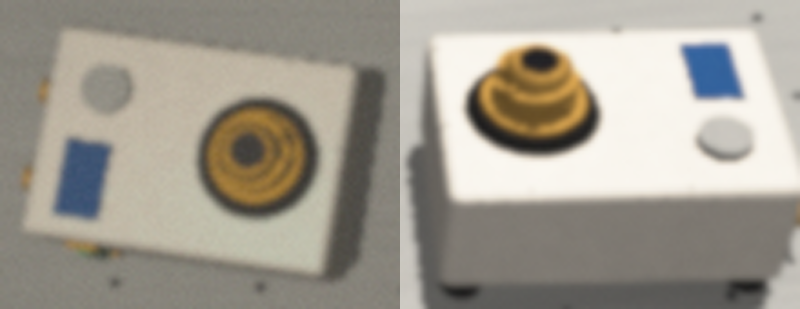

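The crops confirm it: the tray cap is clearly smaller than the two on the table. The neck shows a dark hole in its coned tip and a black rubber ring at its base. Next I'll locate the white disc on the cap top and the neck's hole and ring.

```bash
python3 - <<'E'
from h import *
t=Cam("top"); s=Cam("scene")
def blobs(c,m,roi,mn=8):
    x0,y0,x1,y1=roi; k,_,st,ce=cv2.connectedComponentsWithStats(m[y0:y1,x0:x1].astype(np.uint8))
    return [(st[i,4],(ce[i]+[x0,y0]).round(2)) for i in range(1,k) if st[i,4]>=mn]
ht=cv2.cvtColor(t.f,cv2.COLOR_BGR2HSV); hs=cv2.cvtColor(s.f,cv2.COLOR_BGR2HSV)
# cap disc: non-blue inside the blue hull
def inner(c,h,roi):
    x0,y0,x1,y1=roi; b=cv2.inRange(h,(100,90,30),(130,255,255))[y0:y1,x0:x1]
    cs,_=cv2.findContours(b,cv2.RETR_CCOMP,cv2.CHAIN_APPROX_NONE)
    big=max(cs,key=cv2.contourArea); f=np.zeros_like(b); cv2.drawContours(f,[big],-1,255,-1)
    hole=(f>0)&(b==0); M=cv2.moments(hole.astype(np.uint8),True)
    return np.array([M['m10']/M['m00']+x0,M['m01']/M['m00']+y0]),hole.sum(),cv2.boundingRect(big),cv2.minEnclosingCircle(big)[1], M
a=inner(t,ht,(395,225,435,265)); b=inner(s,hs,(185,243,222,285))
print(a[:4],b[:4])
print("cap top plane",t.plane(*a[0],.060),s.plane(*b[0],.060),"cross",cross(t,a[0],s,b[0]))
# skirt circle in top view: at z=.032
bt=cv2.inRange(ht,(100,90,30),(130,255,255))[225:265,395:435]
ys,xs=np.nonzero(bt); 
# neck hole
def hole(h,roi,v):
    return [q for q in blobs(None,(h[...,2]<v)&(h[...,1]<255),roi,4)]
for v in(60,75,90): print(v,"top",hole(ht,(232,250,250,268),v),"scene",hole(hs,(394,184,411,196),v))
# black ring + brass filled ellipse
def ring(h,roi,v):
    x0,y0,x1,y1=roi; g=h[y0:y1,x0:x1]; m=((g[...,2]<v)|cv2.inRange(g,(8,90,40),(30,255,255))>0).astype(np.uint8)
    m=((g[...,2]<v)|(cv2.inRange(g,(8,90,40),(30,255,255))>0)).astype(np.uint8)
    cs,_=cv2.findContours(m,cv2.RETR_EXTERNAL,cv2.CHAIN_APPROX_NONE); big=max(cs,key=cv2.contourArea)
    e=cv2.fitEllipse(big); return (np.array(e[0])+[x0,y0],e[1])
for v in (70,90):
  e=ring(ht,(218,236,262,280),v); print("ring top",e,t.plane(*e[0],.09), t.plane(*e[0],.095))
for u in [(247.5,256),]: pass
E
```

```text
(array([419.08910891, 243.99009901]), np.int64(101), (10, 11, 23, 22), 11.229525566101074) (array([199.21621622, 252.79279279]), np.int64(111), (5, 3, 27, 35), 17.207979202270508)
cap top plane [ 0.54596797 -0.23724482  0.06      ] [ 0.54771409 -0.23520869  0.06      ] cross (array([ 0.54614699, -0.23657049,  0.0584397 ]), np.float64(0.0019329215818867126))
60 top [] scene [(np.int32(27), array([403.04, 191.15]))]
75 top [(np.int32(36), array([237.67, 255.78]))] scene [(np.int32(32), array([402.94, 191.06]))]
90 top [(np.int32(53), array([237.66, 255.77]))] scene [(np.int32(38), array([402.89, 191.13]))]
ring top (array([240.79566574, 258.01170158]), (28.063594818115234, 28.72694206237793)) [0.49797194 0.18755571 0.09      ] [0.49738764 0.18667987 0.095     ]
ring top (array([240.65888214, 258.03562737]), (29.834806442260742, 31.008249282836914)) [0.49790763 0.18787477 0.09      ] [0.49732362 0.18699751 0.095     ]
```

```bash
python3 - <<'E'
from h import *
t=Cam("top"); s=Cam("scene")
a=(237.66,255.77); b=(402.95,191.1)
for z in(.1278,.12): print(t.plane(*a,z),s.plane(*b,z))
print(cross(t,a,s,b))
h=cv2.cvtColor(s.f,cv2.COLOR_BGR2HSV)
x0,y0,x1,y1=378,182,424,220; g=h[y0:y1,x0:x1]
m=((g[...,2]<80)|(cv2.inRange(g,(8,90,40),(30,255,255))>0)).astype(np.uint8)
print(t.f[258,222:262].mean(1).astype(int))
# tank top face corners in top view
ht=cv2.cvtColor(t.f,cv2.COLOR_BGR2HSV); g=cv2.GaussianBlur(t.f,(3,3),0)[210:305,165:285].min(2)
print(g[10::15,::8])
for u in [(186,225),(268,235),(262,290),(177,278)]: print(u,t.plane(*u,.09).round(4))
from math import *
E
```

```text
[0.4985066  0.18834584 0.1278    ] [0.49927761 0.18960684 0.1278    ]
[0.49945382 0.1897656  0.12      ] [0.49082064 0.19271616 0.12      ]
(array([0.49870676, 0.18912203, 0.12724865]), np.float64(0.0013505528610943676))
[176 157 122  80  77  93 104 105 102 104 111  92  80  67  61  61  63  62
  67  72  84  97  96  85  88  99 101  99  95 102 101  82  66  57  78 119
 156 177 182 180]
[[121 121 120 120 120 120 121 122 123 122 123 123 124 125 123]
 [123 122 117 159 133 135 163 164 163 165 166 164 165  85 118]
 [124 125 141 162 164 164 165 165  60  56  57  61 167  72 124]
 [121 123 164  62  87 167 169 169  58  56  54  59 153  72 123]
 [120 122 121 127 152 162 167 170 172 174 171 176  93  95 121]
 [121 120 121 124 123 123 124 124 122 122 123 122 122 121 120]]
(186, 225) [0.5739 0.3224 0.09  ]
(268, 235) [0.5543 0.1259 0.09  ]
(262, 290) [0.4244 0.1343 0.09  ]
(177, 278) [0.4474 0.3344 0.09  ]
```

Measurements:

| Item | Position | Check |
|---|---|---|
| Cap axis | about (0.5465, -0.2365) | top measured at z 0.0584, expected 0.060 |
| Neck axis | about (0.4985, 0.1885) | tip measured at z 0.127, expected 0.128 |

Both fit, so I'll start towards the cap.

{"name": "play_rows", "arguments": {
  "deltas": [
    {"dx": 0.04,"dy": -0.026},
    {"dx": 0.04,"dy": -0.026},
    {"dx": 0.04,"dy": -0.026},
    {"dx": 0.04,"dy": -0.026},
    {"dx": 0.04,"dy": -0.026},
    {"dx": 0.04,"dy": -0.026},
    {"dx": 0.04,"dy": -0.026},
    {"dx": 0.04,"dy": -0.026},
    {"dx": 0.04,"dy": -0.026},
    {"dx": 0.04,"dy": -0.026}
  ],
  "fingers": 1
}}

```text
validation failed for argument at $.de...
```

```bash
cat > d.py <<'E'
import sys
from h import *
def st():
    o=r.get_obs(); M=R.from_quat(o["ee_rot"]).as_matrix(); p=np.array(o["tcp_pos"])
    print("t",round(o["clock"],2),"p",p.round(4),"yaw",round(np.arctan2(M[1,0],M[0,0]),3),"tilt z",M[:,2].round(4),"j",np.array(o["joints"]).round(2),"F",np.array(o["wrist_force"]).round(2),"T",np.array(o["torque"]).round(3),"g",round(o["grip_width"],3))
    return p,M
p,M=st()
if len(sys.argv)>3:
    print("tool delta",(M.T@(np.array([float(x) for x in sys.argv[1:4]])-p)).round(4))
print("to level: rotvec tool", R.from_matrix(M.T@np.array([[M[0,0],M[1,0],0],[M[1,0],-M[0,0],0],[0,0,-1]])).as_rotvec().round(4))
E
python3 d.py .5465 -.2365 .1
```

```text
t 0.4 p [ 0.1864 -0.6487  0.2311] yaw 0.28 tilt z [-1.e-04  2.e-04 -1.e+00] j [ 1.21  0.58  0.02  1.44 -0.01  1.13 -0.06] F [-0.42 -0.52 -0.53] T [0.029 0.004 0.001] g 1.003
tool delta [ 0.4599 -0.2967  0.1312]
to level: rotvec tool [-0.0002  0.     -0.    ]
```

The call was refused, probably because each row needs all six numbers.

{"name": "play_rows", "arguments": {
  "deltas": [
    {"dx": 0.04,"dy": -0.026,"dz": 0,"rx": 0,"ry": 0,"rz": 0},
    {"dx": 0.04,"dy": -0.026,"dz": 0,"rx": 0,"ry": 0,"rz": 0},
    {"dx": 0.04,"dy": -0.026,"dz": 0,"rx": 0,"ry": 0,"rz": 0},
    {"dx": 0.04,"dy": -0.026,"dz": 0,"rx": 0,"ry": 0,"rz": 0},
    {"dx": 0.04,"dy": -0.026,"dz": 0,"rx": 0,"ry": 0,"rz": 0},
    {"dx": 0.04,"dy": -0.026,"dz": 0,"rx": 0,"ry": 0,"rz": 0},
    {"dx": 0.04,"dy": -0.026,"dz": 0,"rx": 0,"ry": 0,"rz": 0},
    {"dx": 0.04,"dy": -0.026,"dz": 0,"rx": 0,"ry": 0,"rz": 0},
    {"dx": 0.04,"dy": -0.026,"dz": 0,"rx": 0,"ry": 0,"rz": 0},
    {"dx": 0.04,"dy": -0.026,"dz": 0,"rx": 0,"ry": 0,"rz": 0}
  ],
  "fingers": 1
}}

```text
clock: 1.4
tcp_pos: [0.5002, -0.2868, 0.2316]
ee_rot: [0.99, 0.139, 0.0, 0.0]
wrist_force: [0.5, -0.1, 0.2]
grip_width: 0.998
```

```bash
python3 d.py .5465 -.2365 .1
```

```text
t 1.4 p [ 0.5002 -0.2868  0.2316] yaw 0.28 tilt z [ 5.e-04 -3.e-04 -1.e+00] j [ 0.47  0.43 -0.04  1.7   0.02  1.01 -0.87] F [ 0.47 -0.07  0.25] T [-0.015 -0.075  0.054] g 0.998
tool delta [ 0.0584 -0.0356  0.1316]
to level: rotvec tool [ 0.0004 -0.0004 -0.    ]
```

{"name": "play_rows", "arguments": {
  "deltas": [
    {"dx": 0.0292,"dy": -0.0178,"dz": 0.02,"rx": 0,"ry": 0,"rz": 0},
    {"dx": 0.0292,"dy": -0.0178,"dz": 0.02,"rx": 0,"ry": 0,"rz": 0},
    {"dx": 0,"dy": 0,"dz": 0.035,"rx": 0,"ry": 0,"rz": 0},
    {"dx": 0,"dy": 0,"dz": 0.035,"rx": 0,"ry": 0,"rz": 0},
    {"dx": 0,"dy": 0,"dz": 0.03,"rx": 0,"ry": 0,"rz": 0},
    {"dx": 0,"dy": 0,"dz": 0.015,"rx": 0,"ry": 0,"rz": 0},
    {"dx": 0,"dy": 0,"dz": 0,"rx": 0,"ry": 0,"rz": 0}
  ],
  "fingers": 1
}}

```text
clock: 2.1
tcp_pos: [0.544, -0.2375, 0.0741]
ee_rot: [0.99, 0.14, -0.002, -0.001]
wrist_force: [-0.1, 0.2, -0.9]
grip_width: 1.001
```

```bash
python3 d.py .5465 -.2365 .034; python3 - <<'E'
from h import *
s=Cam("scene"); t=Cam("top")
a=cv2.resize(s.f[180:330,120:300],None,fx=2.2,fy=2.2,interpolation=cv2.INTER_CUBIC)
b=cv2.resize(t.f[180:330,350:530],None,fx=2.2,fy=2.2,interpolation=cv2.INTER_CUBIC)
cv2.imwrite("pics/g1.png",np.hstack([a,b]))
E
```

```text
t 2.1 p [ 0.544  -0.2375  0.0741] yaw 0.28 tilt z [-0.0038  0.0014 -1.    ] j [ 0.36  0.63 -0.05  1.83  0.04  0.68 -1.  ] F [-0.05  0.18 -0.89] T [-0.021 -0.01  -0.004] g 1.001
tool delta [ 0.0028 -0.0001  0.0401]
to level: rotvec tool [-0.0024  0.0033 -0.    ]
```

View pics/g1.png

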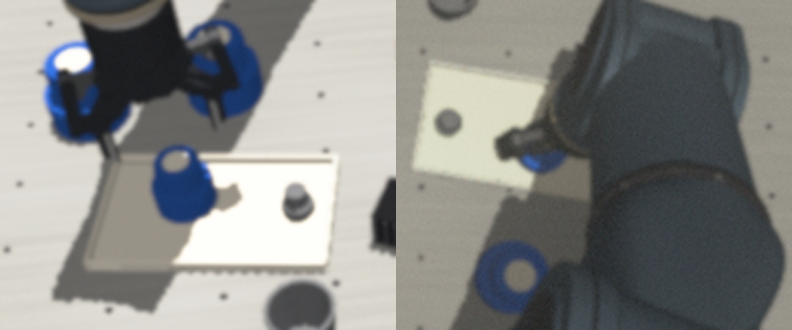

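```bash
python3 - <<'E'
from h import *
s=Cam("scene","pics/s2.png"); o=r.get_obs(); p=np.array(o["tcp_pos"]); M=R.from_quat(o["ee_rot"]).as_matrix()
for k in(-1,1):
  for back in (0,.013):
    q=p+M[:,1]*k*.0435-M[:,2]*back; print(k,back,(s.proj(q)-[120,180])*2.2)
h=cv2.cvtColor(s.f,cv2.COLOR_BGR2HSV)
print("cap top expected px",(s.proj([.5465,-.2365,.06])-[120,180])*2.2,r.get_obs()["clock"])
E
python3 d.py .5465 -.2365 .034
```

```text
-1 0 [213.68990105 132.0732934 ]
-1 0.013 [211.22235036 122.37308805]
1 0 [119.19665347 161.42372256]
1 0.013 [115.68717787 151.79093584]
cap top expected px [172.91141185 159.30754301] 2.25
t 2.25 p [ 0.546  -0.2384  0.0773] yaw 0.28 tilt z [ 1.4e-03 -5.0e-04 -1.0e+00] j [ 0.36  0.63 -0.05  1.83  0.04  0.69 -1.  ] F [ 0.71 -0.76 -0.13] T [-0.027 -0.005 -0.02 ] g 1.001
tool delta [ 0.0009 -0.0017  0.0433]
to level: rotvec tool [ 0.0009 -0.0012 -0.    ]
```

The fingers straddle the cap, with the tip midpoint within about 1 mm of the cap axis. Descending now.

{"name": "play_rows", "arguments": {
  "deltas": [
    {"dx": 0.001,"dy": -0.0015,"dz": 0.02,"rx": 0,"ry": 0,"rz": 0},
    {"dx": 0,"dy": 0,"dz": 0.015,"rx": 0,"ry": 0,"rz": 0},
    {"dx": 0,"dy": 0,"dz": 0.007,"rx": 0,"ry": 0,"rz": 0},
    {"dx": 0,"dy": 0,"dz": 0,"rx": 0,"ry": 0,"rz": 0},
    {"dx": 0,"dy": 0,"dz": 0,"rx": 0,"ry": 0,"rz": 0}
  ],
  "fingers": 1
}}

```text
clock: 2.75
tcp_pos: [0.5465, -0.2366, 0.0353]
ee_rot: [0.99, 0.139, 0.001, 0.0]
wrist_force: [-0.6, -0.4, -0.3]
grip_width: 0.995
```

```bash
python3 d.py .5465 -.2365 .034
```

```text
t 2.75 p [ 0.5465 -0.2366  0.0353] yaw 0.28 tilt z [ 1.2e-03 -5.0e-04 -1.0e+00] j [ 0.36  0.69 -0.04  1.86  0.05  0.6  -1.01] F [-0.61 -0.36 -0.33] T [0.008 0.011 0.005] g 0.995
tool delta [ 0.0001 -0.0001  0.0013]
to level: rotvec tool [ 0.0008 -0.0011 -0.    ]
```

{"name": "play_rows", "arguments": {
  "deltas": [
    {"dx": 0,"dy": 0,"dz": 0.001,"rx": 0,"ry": 0,"rz": 0},
    {"dx": 0,"dy": 0,"dz": 0,"rx": 0,"ry": 0,"rz": 0},
    {"dx": 0,"dy": 0,"dz": 0,"rx": 0,"ry": 0,"rz": 0},
    {"dx": 0,"dy": 0,"dz": 0,"rx": 0,"ry": 0,"rz": 0},
    {"dx": 0,"dy": 0,"dz": 0,"rx": 0,"ry": 0,"rz": 0},
    {"dx": 0,"dy": 0,"dz": 0,"rx": 0,"ry": 0,"rz": 0},
    {"dx": 0,"dy": 0,"dz": 0,"rx": 0,"ry": 0,"rz": 0},
    {"dx": 0,"dy": 0,"dz": 0,"rx": 0,"ry": 0,"rz": 0}
  ],
  "fingers": 0,
  "grip_force": 60
}}

```text
clock: 3.55
tcp_pos: [0.5461, -0.2363, 0.034]
ee_rot: [0.99, 0.139, 0.0, 0.0]
wrist_force: [-1.7, 1.1, 6.8]
grip_width: 0.477
```

```bash
python3 d.py .5465 -.2365 .034
```

```text
t 3.55 p [ 0.5461 -0.2363  0.034 ] yaw 0.28 tilt z [ 6.e-04 -2.e-04 -1.e+00] j [ 0.36  0.69 -0.04  1.86  0.05  0.6  -1.01] F [-1.74  1.13  6.79] T [ 0.223  0.333 -0.025] g 0.477
tool delta [0.0003 0.0003 0.    ]
to level: rotvec tool [ 0.0003 -0.0005 -0.    ]
```

{"name": "play_rows", "arguments": {
  "deltas": [
    {"dx": 0,"dy": 0,"dz": -0.01,"rx": 0,"ry": 0,"rz": 0},
    {"dx": 0,"dy": 0,"dz": -0.03,"rx": 0,"ry": 0,"rz": 0},
    {"dx": 0,"dy": 0,"dz": -0.04,"rx": 0,"ry": 0,"rz": 0},
    {"dx": 0,"dy": 0,"dz": -0.04,"rx": 0,"ry": 0,"rz": 0},
    {"dx": 0,"dy": 0,"dz": -0.04,"rx": 0,"ry": 0,"rz": 0},
    {"dx": 0,"dy": 0,"dz": -0.02,"rx": 0,"ry": 0,"rz": 0},
    {"dx": 0,"dy": 0,"dz": 0,"rx": 0,"ry": 0,"rz": 0},
    {"dx": 0,"dy": 0,"dz": 0,"rx": 0,"ry": 0,"rz": 0},
    {"dx": 0,"dy": 0,"dz": 0,"rx": 0,"ry": 0,"rz": 0}
  ]
}}

```text
clock: 4.45
tcp_pos: [0.5451, -0.236, 0.2121]
ee_rot: [0.99, 0.139, -0.001, -0.001]
wrist_force: [0.5, 0.9, -1.4]
grip_width: 0.474
```

```bash
python3 d.py .4985 .1885 .21;python3 - <<'E'
from h import *
s=Cam("scene"); t=Cam("top")
a=cv2.resize(s.f[100:300,100:300],None,fx=2,fy=2,interpolation=cv2.INTER_CUBIC)
b=cv2.resize(t.f[150:350,300:500],None,fx=2,fy=2,interpolation=cv2.INTER_CUBIC)
cv2.imwrite("pics/g2.png",np.hstack([a,b]))
E
```

```text
t 4.45 p [ 0.5451 -0.236   0.2121] yaw 0.28 tilt z [-2.2e-03  8.0e-04 -1.0e+00] j [ 0.36  0.47 -0.05  1.68  0.03  0.99 -0.99] F [ 0.53  0.91 -1.42] T [-0.001  0.016  0.018] g 0.474
tool delta [ 0.0725 -0.4209  0.0025]
to level: rotvec tool [-0.0014  0.0019 -0.    ]
```

View pics/g2.png

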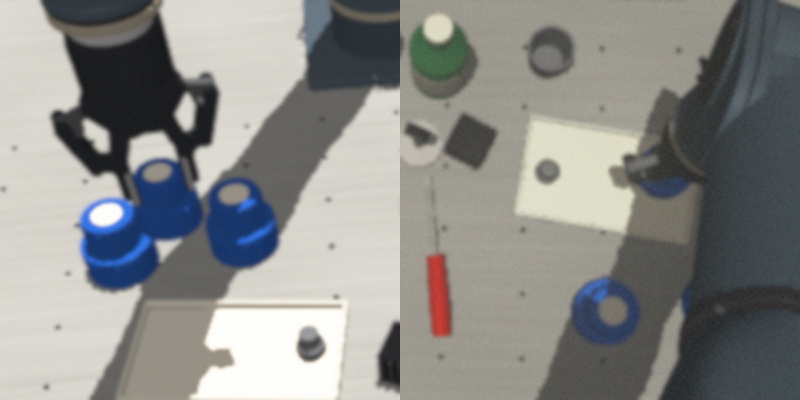

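The cap is held upright between the fingers at about (160,190) in the scene crop, and the tray now holds only the plug. Carrying it to the neck.

{"name": "play_rows", "arguments": {
  "deltas": [
    {"dx": 0.007,"dy": -0.042,"dz": 0,"rx": 0,"ry": 0,"rz": 0},
    {"dx": 0.007,"dy": -0.042,"dz": 0,"rx": 0,"ry": 0,"rz": 0},
    {"dx": 0.007,"dy": -0.042,"dz": 0,"rx": 0,"ry": 0,"rz": 0},
    {"dx": 0.007,"dy": -0.042,"dz": 0,"rx": 0,"ry": 0,"rz": 0},
    {"dx": 0.007,"dy": -0.042,"dz": 0,"rx": 0,"ry": 0,"rz": 0},
    {"dx": 0.007,"dy": -0.042,"dz": 0,"rx": 0,"ry": 0,"rz": 0},
    {"dx": 0.007,"dy": -0.042,"dz": 0,"rx": 0,"ry": 0,"rz": 0},
    {"dx": 0.007,"dy": -0.042,"dz": 0,"rx": 0,"ry": 0,"rz": 0},
    {"dx": 0.007,"dy": -0.042,"dz": 0,"rx": 0,"ry": 0,"rz": 0},
    {"dx": 0.007,"dy": -0.042,"dz": 0,"rx": 0,"ry": 0,"rz": 0}
  ]
}}

```text
clock: 5.55
tcp_pos: [0.4964, 0.1882, 0.2125]
ee_rot: [0.99, 0.139, -0.001, 0.0]
wrist_force: [0.0, -0.2, -0.7]
grip_width: 0.471
```

{"name": "play_rows", "arguments": {
  "deltas": [
    {"dx": 0,"dy": 0,"dz": 0,"rx": 0,"ry": 0,"rz": -0.12},
    {"dx": 0,"dy": 0,"dz": 0,"rx": 0,"ry": 0,"rz": -0.12},
    {"dx": 0,"dy": 0,"dz": 0,"rx": 0,"ry": 0,"rz": -0.12},
    {"dx": 0,"dy": 0,"dz": 0,"rx": 0,"ry": 0,"rz": -0.12},
    {"dx": 0,"dy": 0,"dz": 0,"rx": 0,"ry": 0,"rz": -0.12},
    {"dx": 0,"dy": 0,"dz": 0,"rx": 0,"ry": 0,"rz": 0},
    {"dx": 0,"dy": 0,"dz": 0,"rx": 0,"ry": 0,"rz": 0},
    {"dx": 0,"dy": 0,"dz": 0,"rx": 0,"ry": 0,"rz": 0}
  ]
}}

```text
clock: 6.35
tcp_pos: [0.4971, 0.1865, 0.213]
ee_rot: [0.905, 0.425, -0.0, -0.0]
wrist_force: [0.0, -0.1, -1.1]
grip_width: 0.476
```

```bash
python3 d.py .4985 .1885 .17;python3 - <<'E'
from h import *
s=Cam("scene"); t=Cam("top")
a=cv2.resize(s.f[80:280,300:500],None,fx=2,fy=2,interpolation=cv2.INTER_CUBIC)
b=cv2.resize(t.f[150:350,130:330],None,fx=2,fy=2,interpolation=cv2.INTER_CUBIC)
cv2.imwrite("pics/g3.png",np.hstack([a,b]))
E
```

```text
t 6.35 p [0.4971 0.1865 0.213 ] yaw 0.877 tilt z [-6.e-04 -2.e-04 -1.e+00] j [-0.25  0.39 -0.28  1.84  0.13  0.94 -1.28] F [ 0.02 -0.08 -1.08] T [-0.006 -0.009  0.016] g 0.476
tool delta [ 0.0024 -0.0001  0.043 ]
to level: rotvec tool [-0.0003  0.0006 -0.    ]
```

View pics/g3.png

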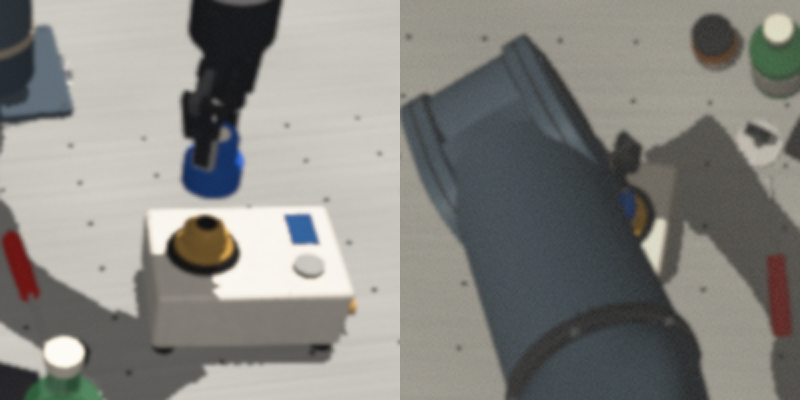

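The cap is clear above the neck. Moving down to just above the tip.

{"name": "play_rows", "arguments": {
  "deltas": [
    {"dx": 0.0024,"dy": 0,"dz": 0.02,"rx": 0,"ry": 0,"rz": 0},
    {"dx": 0,"dy": 0,"dz": 0.02,"rx": 0,"ry": 0,"rz": 0},
    {"dx": 0,"dy": 0,"dz": 0.01,"rx": 0,"ry": 0,"rz": 0},
    {"dx": 0,"dy": 0,"dz": 0,"rx": 0,"ry": 0,"rz": 0},
    {"dx": 0,"dy": 0,"dz": 0,"rx": 0,"ry": 0,"rz": 0}
  ]
}}

```text
clock: 6.95
tcp_pos: [0.4989, 0.1887, 0.1637]
ee_rot: [0.905, 0.426, 0.0, -0.0]
wrist_force: [-0.1, -0.9, -1.6]
grip_width: 0.476
```

```bash
python3 d.py .4985 .1885 .16;python3 - <<'E'
from h import *
s=Cam("scene")
a=cv2.resize(s.f[130:240,350:480],None,fx=5,fy=5,interpolation=cv2.INTER_CUBIC)
h=cv2.cvtColor(s.f,cv2.COLOR_BGR2HSV)
def edges(m,rows,x0,x1):
    for y in rows:
        xs=np.nonzero(m[y,x0:x1])[0]
        if len(xs): print(y,xs[0]+x0,xs[-1]+x0,(xs[0]+xs[-1])/2+x0)
b=cv2.inRange(h,(100,90,30),(130,255,255)); print("blue"); edges(b,range(164,200,3),375,430)
br=cv2.inRange(h,(8,90,40),(30,255,255)); print("brass");edges(br,range(184,216,3),375,430)
for z in (.0,): 
  print("axis px at",[s.proj([.4985,.1885,zz]).round(1).tolist() for zz in(.094,.1058,.1278,.133,.161,.189)])
cv2.imwrite("pics/g4.png",a)
E
```

```text
t 6.95 p [0.4989 0.1887 0.1637] yaw 0.88 tilt z [ 2.e-04  2.e-04 -1.e+00] j [-0.26  0.45 -0.27  1.89  0.16  0.82 -1.31] F [-0.1  -0.87 -1.64] T [ 0.024  0.01  -0.012] g 0.476
tool delta [-0.0004 -0.0002  0.0037]
to level: rotvec tool [ 0.0001 -0.0003 -0.    ]
blue
164 411 414 412.5
167 414 415 414.5
170 413 416 414.5
173 394 415 404.5
176 393 417 405.0
179 392 418 405.0
182 391 418 404.5
185 391 417 404.0
188 391 416 403.5
191 392 415 403.5
194 393 414 403.5
197 398 411 404.5
brass
196 388 392 390.0
199 387 415 401.0
202 386 416 401.0
205 387 417 402.0
208 389 415 402.0
211 393 411 402.0
axis px at [[400.5, 203.0], [401.1, 198.9], [402.3, 190.9], [402.6, 189.0], [404.3, 178.4], [406.0, 167.3]]
```

View pics/g4.png

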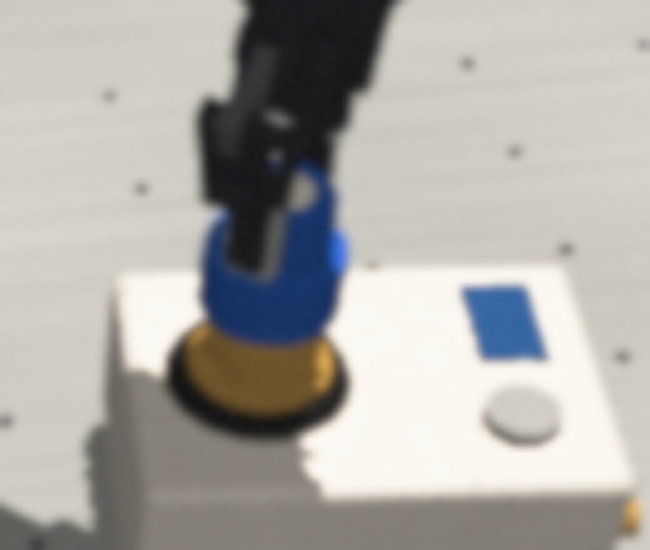

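The cap and the neck axis agree within about 1 mm (skirt centre column 403.7, brass ring column 402). Lowering gently and watching the force.

{"name": "play_rows", "arguments": {
  "deltas": [
    {"dx": 0,"dy": 0,"dz": 0.003,"rx": 0,"ry": 0,"rz": 0},
    {"dx": 0,"dy": 0,"dz": 0.003,"rx": 0,"ry": 0,"rz": 0},
    {"dx": 0,"dy": 0,"dz": 0.002,"rx": 0,"ry": 0,"rz": 0},
    {"dx": 0,"dy": 0,"dz": 0,"rx": 0,"ry": 0,"rz": 0}
  ]
}}

```text
clock: 7.4
tcp_pos: [0.4986, 0.1884, 0.1551]
ee_rot: [0.905, 0.426, -0.0, -0.0]
wrist_force: [0.1, 0.0, -0.3]
grip_width: 0.473
```

```bash
python3 d.py .4985 .1885 .16
```

```text
t 7.4 p [0.4986 0.1884 0.1551] yaw 0.88 tilt z [-4.e-04 -1.e-04 -1.e+00] j [-0.26  0.46 -0.27  1.91  0.17  0.8  -1.31] F [ 0.07  0.02 -0.33] T [0.01  0.038 0.039] g 0.473
tool delta [ 0.     -0.0001 -0.0049]
to level: rotvec tool [-0.0002  0.0004 -0.    ]
```

{"name": "play_rows", "arguments": {
  "deltas": [
    {"dx": 0,"dy": 0,"dz": 0.002,"rx": 0,"ry": 0,"rz": 0},
    {"dx": 0,"dy": 0,"dz": 0.002,"rx": 0,"ry": 0,"rz": 0},
    {"dx": 0,"dy": 0,"dz": 0.001,"rx": 0,"ry": 0,"rz": 0},
    {"dx": 0,"dy": 0,"dz": 0,"rx": 0,"ry": 0,"rz": 0}
  ]
}}

```text
clock: 7.8
tcp_pos: [0.4986, 0.1884, 0.1501]
ee_rot: [0.905, 0.426, -0.0, -0.0]
wrist_force: [0.9, 0.3, -1.3]
grip_width: 0.475
```

```bash
python3 d.py .4985 .1885 .15
```

```text
t 7.8 p [0.4986 0.1884 0.1501] yaw 0.88 tilt z [-3.e-04 -1.e-04 -1.e+00] j [-0.26  0.47 -0.27  1.91  0.17  0.79 -1.32] F [ 0.86  0.31 -1.28] T [-0.026 -0.005  0.036] g 0.475
tool delta [-0.     -0.0001  0.0001]
to level: rotvec tool [-0.0002  0.0003 -0.    ]
```

{"name": "play_rows", "arguments": {
  "deltas": [
    {"dx": 0,"dy": 0,"dz": 0.001,"rx": 0,"ry": 0,"rz": 0},
    {"dx": 0,"dy": 0,"dz": 0.001,"rx": 0,"ry": 0,"rz": 0},
    {"dx": 0,"dy": 0,"dz": 0.001,"rx": 0,"ry": 0,"rz": 0},
    {"dx": 0,"dy": 0,"dz": 0,"rx": 0,"ry": 0,"rz": 0}
  ]
}}

```text
clock: 8.2
tcp_pos: [0.4987, 0.1886, 0.1472]
ee_rot: [0.905, 0.426, -0.0, -0.0]
wrist_force: [-1.0, 0.7, -0.2]
grip_width: 0.476
```

```bash
python3 d.py .4985 .1885 .15
```

```text
t 8.2 p [0.4987 0.1886 0.1472] yaw 0.88 tilt z [-1.e-04  0.e+00 -1.e+00] j [-0.26  0.47 -0.27  1.91  0.17  0.78 -1.32] F [-0.95  0.73 -0.23] T [ 0.005  0.026 -0.023] g 0.476
tool delta [-0.0001 -0.0001 -0.0028]
to level: rotvec tool [-0.0001  0.     -0.    ]
```

{"name": "play_rows", "arguments": {
  "deltas": [
    {"dx": 0,"dy": 0,"dz": 0.001,"rx": 0,"ry": 0,"rz": 0},
    {"dx": 0,"dy": 0,"dz": 0.001,"rx": 0,"ry": 0,"rz": 0},
    {"dx": 0,"dy": 0,"dz": 0.001,"rx": 0,"ry": 0,"rz": 0},
    {"dx": 0,"dy": 0,"dz": 0,"rx": 0,"ry": 0,"rz": 0}
  ]
}}

```text
clock: 8.6
tcp_pos: [0.4988, 0.1887, 0.1445]
ee_rot: [0.905, 0.426, 0.0, -0.0]
wrist_force: [-2.0, 0.7, 5.4]
grip_width: 0.471
```

```bash
python3 d.py .4985 .1885 .15
```

```text
t 8.6 p [0.4988 0.1887 0.1445] yaw 0.88 tilt z [ 3.e-04  2.e-04 -1.e+00] j [-0.26  0.47 -0.27  1.92  0.17  0.77 -1.32] F [-1.99  0.66  5.37] T [ 0.058  0.441 -0.002] g 0.471
tool delta [-0.0003 -0.0001 -0.0055]
to level: rotvec tool [ 0.0001 -0.0004 -0.    ]
```

Contact: net press is about 6.5 N and the underside is about 3 mm above lug_top once the neck's give is allowed for, so the lugs are on the ridges. Next I'll turn counter-clockwise in small steps.

{"name": "play_rows", "arguments": {
  "deltas": [
    {"dx": -0.0003,"dy": 0,"dz": 0,"rx": 0,"ry": 0,"rz": -0.05},
    {"dx": 0,"dy": 0,"dz": 0,"rx": 0,"ry": 0,"rz": -0.05},
    {"dx": 0,"dy": 0,"dz": 0,"rx": 0,"ry": 0,"rz": -0.05}
  ]
}}

```text
clock: 8.9
tcp_pos: [0.4987, 0.1888, 0.1447]
ee_rot: [0.87, 0.493, 0.001, -0.0]
wrist_force: [-1.6, 0.4, 5.2]
grip_width: 0.472
```

```bash
python3 d.py .4985 .1885 .15
```

```text
t 8.9 p [0.4987 0.1888 0.1447] yaw 1.032 tilt z [ 8.e-04  8.e-04 -1.e+00] j [-0.24  0.48 -0.31  1.92  0.2   0.78 -1.2 ] F [-1.64  0.41  5.23] T [ 0.255  0.35  -0.136] g 0.472
tool delta [-0.0004 -0.0001 -0.0053]
to level: rotvec tool [ 0.0003 -0.0011 -0.    ]
```

{"name": "play_rows", "arguments": {
  "deltas": [
    {"dx": 0,"dy": 0,"dz": 0,"rx": 0,"ry": 0,"rz": -0.05},
    {"dx": 0,"dy": 0,"dz": 0,"rx": 0,"ry": 0,"rz": -0.05},
    {"dx": 0,"dy": 0,"dz": 0,"rx": 0,"ry": 0,"rz": -0.05}
  ]
}}

```text
clock: 9.2
tcp_pos: [0.4988, 0.1888, 0.1447]
ee_rot: [0.83, 0.557, 0.001, -0.0]
wrist_force: [-0.9, -0.4, 5.9]
grip_width: 0.473
```

```bash
python3 d.py .4985 .1885 .15
```

```text
t 9.2 p [0.4988 0.1888 0.1447] yaw 1.182 tilt z [ 9.e-04  8.e-04 -1.e+00] j [-0.21  0.48 -0.35  1.92  0.23  0.78 -1.07] F [-0.92 -0.36  5.89] T [ 0.197  0.363 -0.129] g 0.473
tool delta [-0.0004 -0.0002 -0.0053]
to level: rotvec tool [ 0.0005 -0.0011 -0.    ]
```

{"name": "play_rows", "arguments": {
  "deltas": [
    {"dx": 0,"dy": 0,"dz": 0,"rx": 0,"ry": 0,"rz": -0.05},
    {"dx": 0,"dy": 0,"dz": 0,"rx": 0,"ry": 0,"rz": -0.05},
    {"dx": 0,"dy": 0,"dz": 0,"rx": 0,"ry": 0,"rz": -0.05}
  ]
}}

```text
clock: 9.5
tcp_pos: [0.4989, 0.1887, 0.1448]
ee_rot: [0.786, 0.618, 0.001, 0.0]
wrist_force: [-2.7, 0.7, 7.4]
grip_width: 0.471
```

```bash
python3 d.py .4985 .1885 .15
```

```text
t 9.5 p [0.4989 0.1887 0.1448] yaw 1.332 tilt z [ 1.e-03  8.e-04 -1.e+00] j [-0.18  0.48 -0.39  1.91  0.25  0.79 -0.95] F [-2.68  0.74  7.36] T [ 0.144  0.428 -0.142] g 0.471
tool delta [-0.0003 -0.0003 -0.0052]
to level: rotvec tool [ 0.0008 -0.001  -0.    ]
```

{"name": "play_rows", "arguments": {
  "deltas": [
    {"dx": 0,"dy": 0,"dz": -0.0005,"rx": 0,"ry": 0,"rz": -0.05},
    {"dx": 0,"dy": 0,"dz": 0,"rx": 0,"ry": 0,"rz": -0.05},
    {"dx": 0,"dy": 0,"dz": 0,"rx": 0,"ry": 0,"rz": -0.05}
  ]
}}

```text
clock: 9.8
tcp_pos: [0.4991, 0.1886, 0.1453]
ee_rot: [0.738, 0.675, 0.001, 0.0]
wrist_force: [-0.5, -0.3, 5.8]
grip_width: 0.474
```

```bash
python3 d.py .4985 .1885 .15
```

```text
t 9.8 p [0.4991 0.1886 0.1453] yaw 1.482 tilt z [ 1.3e-03  7.0e-04 -1.0e+00] j [-0.15  0.49 -0.44  1.91  0.28  0.8  -0.83] F [-0.47 -0.32  5.82] T [ 0.006  0.227 -0.178] g 0.474
tool delta [-0.0001 -0.0006 -0.0047]
to level: rotvec tool [ 0.0012 -0.0008 -0.    ]
```

{"name": "play_rows", "arguments": {
  "deltas": [
    {"dx": 0,"dy": 0,"dz": 0,"rx": 0,"ry": 0,"rz": -0.05},
    {"dx": 0,"dy": 0,"dz": 0,"rx": 0,"ry": 0,"rz": -0.05},
    {"dx": 0,"dy": 0,"dz": 0,"rx": 0,"ry": 0,"rz": -0.05}
  ]
}}

```text
clock: 10.1
tcp_pos: [0.4999, 0.1884, 0.1455]
ee_rot: [0.685, 0.728, 0.001, 0.001]
wrist_force: [2.8, 0.9, 4.4]
grip_width: 0.47
```

```bash
python3 d.py .4985 .1885 .15
```

```text
t 10.1 p [0.4999 0.1884 0.1455] yaw 1.631 tilt z [ 2.7e-03  9.0e-04 -1.0e+00] j [-0.12  0.49 -0.48  1.91  0.31  0.81 -0.71] F [2.83 0.9  4.44] T [ 0.129 -0.439 -0.177] g 0.47
tool delta [ 0.0002 -0.0014 -0.0045]
to level: rotvec tool [ 0.0027 -0.0007 -0.    ]
```

{"name": "play_rows", "arguments": {
  "deltas": [
    {"dx": 0,"dy": -0.0005,"dz": 0,"rx": 0,"ry": 0,"rz": 0},
    {"dx": 0,"dy": 0,"dz": 0,"rx": 0,"ry": 0,"rz": 0}
  ]
}}

```text
clock: 10.3
tcp_pos: [0.4992, 0.1885, 0.1453]
ee_rot: [0.687, 0.727, 0.001, 0.0]
wrist_force: [3.8, 0.4, 4.3]
grip_width: 0.477
```

```bash
python3 d.py .4985 .1885 .15
```

```text
t 10.3 p [0.4992 0.1885 0.1453] yaw 1.628 tilt z [ 0.0022  0.001  -1.    ] j [-0.12  0.49 -0.48  1.91  0.31  0.81 -0.71] F [3.84 0.37 4.32] T [ 0.109 -0.91  -0.035] g 0.477
tool delta [ 0.0001 -0.0007 -0.0047]
to level: rotvec tool [ 0.0023 -0.0009 -0.    ]
```

{"name": "play_rows", "arguments": {
  "deltas": [
    {"dx": 0,"dy": 0.0012,"dz": 0,"rx": 0,"ry": 0,"rz": 0},
    {"dx": 0,"dy": 0,"dz": 0,"rx": 0,"ry": 0,"rz": 0}
  ]
}}

```text
clock: 10.5
tcp_pos: [0.4995, 0.1885, 0.1449]
ee_rot: [0.686, 0.727, 0.0, 0.0]
wrist_force: [2.9, -0.4, 4.3]
grip_width: 0.474
```

```bash
python3 d.py .4985 .1885 .15
```

```text
t 10.5 p [0.4995 0.1885 0.1449] yaw 1.629 tilt z [ 5.e-04  2.e-04 -1.e+00] j [-0.12  0.5  -0.48  1.91  0.31  0.81 -0.71] F [ 2.88 -0.45  4.27] T [ 0.071 -0.592 -0.045] g 0.474
tool delta [ 0.0001 -0.001  -0.0051]
to level: rotvec tool [ 0.0005 -0.0002 -0.    ]
```

Sideways force is still +2.9 N in x, so I'll shift another 0.8 mm that way and carry on turning.

{"name": "play_rows", "arguments": {
  "deltas": [
    {"dx": 0,"dy": 0.0008,"dz": 0,"rx": 0,"ry": 0,"rz": -0.05},
    {"dx": 0,"dy": 0,"dz": 0,"rx": 0,"ry": 0,"rz": -0.05}
  ]
}}

```text
clock: 10.7
tcp_pos: [0.4991, 0.1883, 0.1443]
ee_rot: [0.648, 0.762, -0.001, -0.0]
wrist_force: [0.3, 0.2, -1.1]
grip_width: 0.469
```

```bash
python3 d.py .4985 .1885 .15
```

```text
t 10.7 p [0.4991 0.1883 0.1443] yaw 1.732 tilt z [-1.9e-03 -7.0e-04 -1.0e+00] j [-0.1   0.5  -0.51  1.91  0.33  0.81 -0.62] F [ 0.31  0.25 -1.15] T [0.103 0.023 0.015] g 0.469
tool delta [ 0.0003 -0.0006 -0.0057]
to level: rotvec tool [-0.002   0.0004 -0.    ]
```

The force has gone to the unloaded value, so something dropped. I'll lower gently to tell a true drop (TCP about 0.140) from a false one (about 0.144).

{"name": "play_rows", "arguments": {
  "deltas": [
    {"dx": 0,"dy": 0,"dz": 0.001,"rx": 0,"ry": 0,"rz": 0},
    {"dx": 0,"dy": 0,"dz": 0.001,"rx": 0,"ry": 0,"rz": 0},
    {"dx": 0,"dy": 0,"dz": 0,"rx": 0,"ry": 0,"rz": 0}
  ]
}}

```text
clock: 11.0
tcp_pos: [0.4993, 0.1883, 0.1423]
ee_rot: [0.649, 0.761, -0.001, -0.0]
wrist_force: [-1.3, 1.1, -1.1]
grip_width: 0.473
```

```bash
python3 d.py .4985 .1885 .14
```

```text
t 11.0 p [0.4993 0.1883 0.1423] yaw 1.729 tilt z [-1.5e-03 -5.0e-04 -1.0e+00] j [-0.1   0.5  -0.5   1.91  0.33  0.81 -0.63] F [-1.28  1.13 -1.09] T [ 0.215  0.304 -0.011] g 0.473
tool delta [ 0.0004 -0.0008  0.0023]
to level: rotvec tool [-0.0016  0.0002 -0.    ]
```

{"name": "play_rows", "arguments": {
  "deltas": [
    {"dx": 0,"dy": -0.0003,"dz": 0.001,"rx": 0,"ry": 0,"rz": 0},
    {"dx": 0,"dy": 0,"dz": 0.001,"rx": 0,"ry": 0,"rz": 0},
    {"dx": 0,"dy": 0,"dz": 0,"rx": 0,"ry": 0,"rz": 0}
  ]
}}

```text
clock: 11.3
tcp_pos: [0.4995, 0.1884, 0.1406]
ee_rot: [0.649, 0.761, -0.0, -0.0]
wrist_force: [-0.9, 0.7, 0.0]
grip_width: 0.474
```

```bash
python3 d.py .4985 .1885 .14
```

```text
t 11.3 p [0.4995 0.1884 0.1406] yaw 1.73 tilt z [-4.e-04 -1.e-04 -1.e+00] j [-0.11  0.51 -0.5   1.91  0.33  0.8  -0.63] F [-0.94  0.74  0.05] T [0.271 0.266 0.002] g 0.474
tool delta [ 0.0003 -0.001   0.0006]
to level: rotvec tool [-0.0004 -0.      0.    ]
```

{"name": "play_rows", "arguments": {
  "deltas": [
    {"dx": 0,"dy": 0,"dz": 0.001,"rx": 0,"ry": 0,"rz": 0},
    {"dx": 0,"dy": 0,"dz": 0,"rx": 0,"ry": 0,"rz": 0}
  ]
}}

```text
clock: 11.5
tcp_pos: [0.4996, 0.1884, 0.1398]
ee_rot: [0.649, 0.761, -0.0, -0.0]
wrist_force: [-2.8, 1.6, 1.3]
grip_width: 0.473
```

```bash
python3 d.py .4985 .1885 .14
```

```text
t 11.5 p [0.4996 0.1884 0.1398] yaw 1.73 tilt z [-2.e-04  1.e-04 -1.e+00] j [-0.11  0.51 -0.5   1.91  0.33  0.8  -0.63] F [-2.82  1.64  1.3 ] T [0.272 0.415 0.017] g 0.473
tool delta [ 0.0002 -0.0011 -0.0002]
to level: rotvec tool [-0.0002 -0.0002  0.    ]
```

This is the true drop: floor contact at TCP about 0.1405, so the underside is at about 0.1105 against the expected 0.1103. Next, screw clockwise and follow it down at 3.34 mm/rad.

{"name": "play_rows", "arguments": {
  "deltas": [
    {"dx": 0,"dy": -0.0006,"dz": 0.0002,"rx": 0,"ry": 0,"rz": 0.06},
    {"dx": 0,"dy": 0,"dz": 0.0002,"rx": 0,"ry": 0,"rz": 0.06},
    {"dx": 0,"dy": 0,"dz": 0.0002,"rx": 0,"ry": 0,"rz": 0.06},
    {"dx": 0,"dy": 0,"dz": 0.0002,"rx": 0,"ry": 0,"rz": 0.06}
  ]
}}

```text
clock: 11.9
tcp_pos: [0.499, 0.1882, 0.139]
ee_rot: [0.736, 0.677, -0.0, -0.0]
wrist_force: [-1.8, 0.7, -0.4]
grip_width: 0.473
```

```bash
python3 d.py .4985 .1885 .14
```

```text
t 11.9 p [0.499  0.1882 0.139 ] yaw 1.487 tilt z [-1.e-04  0.e+00 -1.e+00] j [-0.15  0.5  -0.43  1.92  0.29  0.79 -0.83] F [-1.81  0.72 -0.4 ] T [ 0.195  0.367 -0.008] g 0.473
tool delta [ 0.0002 -0.0006 -0.001 ]
to level: rotvec tool [-0.0001 -0.      0.    ]
```

{"name": "play_rows", "arguments": {
  "deltas": [
    {"dx": 0,"dy": -0.0003,"dz": 0.0003,"rx": 0,"ry": 0,"rz": 0.08},
    {"dx": 0,"dy": 0,"dz": 0.0003,"rx": 0,"ry": 0,"rz": 0.08},
    {"dx": 0,"dy": 0,"dz": 0.0003,"rx": 0,"ry": 0,"rz": 0.08},
    {"dx": 0,"dy": 0,"dz": 0.0003,"rx": 0,"ry": 0,"rz": 0.08}
  ]
}}

```text
clock: 12.3
tcp_pos: [0.4987, 0.1883, 0.1378]
ee_rot: [0.835, 0.551, -0.0, -0.0]
wrist_force: [-2.1, 1.2, 1.3]
grip_width: 0.475
```

```bash
python3 d.py .4985 .1885 .14
```

```text
t 12.3 p [0.4987 0.1883 0.1378] yaw 1.167 tilt z [-2.e-04  1.e-04 -1.e+00] j [-0.21  0.49 -0.34  1.92  0.23  0.77 -1.09] F [-2.07  1.24  1.27] T [0.371 0.475 0.02 ] g 0.475
tool delta [ 0.0001 -0.0002 -0.0022]
to level: rotvec tool [-0.0002  0.     -0.    ]
```

{"name": "play_rows", "arguments": {
  "deltas": [
    {"dx": 0,"dy": -0.0003,"dz": 0.0003,"rx": 0,"ry": 0,"rz": 0.08},
    {"dx": 0,"dy": 0,"dz": 0.0003,"rx": 0,"ry": 0,"rz": 0.08},
    {"dx": 0,"dy": 0,"dz": 0.0003,"rx": 0,"ry": 0,"rz": 0.08},
    {"dx": 0,"dy": 0,"dz": 0.0003,"rx": 0,"ry": 0,"rz": 0.08}
  ]
}}

```text
clock: 12.7
tcp_pos: [0.4984, 0.1885, 0.1367]
ee_rot: [0.912, 0.411, -0.0, -0.0]
wrist_force: [-2.3, 1.2, 1.2]
grip_width: 0.474
```

```bash
python3 d.py .4985 .1885 .14
```

```text
t 12.7 p [0.4984 0.1885 0.1367] yaw 0.847 tilt z [-2.e-04  1.e-04 -1.e+00] j [-0.28  0.48 -0.25  1.93  0.17  0.75 -1.35] F [-2.26  1.2   1.24] T [ 0.377  0.42  -0.012] g 0.474
tool delta [ 0.      0.0001 -0.0033]
to level: rotvec tool [-0.0002  0.     -0.    ]
```

{"name": "play_rows", "arguments": {
  "deltas": [
    {"dx": 0,"dy": -0.0002,"dz": 0.0003,"rx": 0,"ry": 0,"rz": 0.08},
    {"dx": 0,"dy": 0,"dz": 0.0003,"rx": 0,"ry": 0,"rz": 0.08},
    {"dx": 0,"dy": 0,"dz": 0.0002,"rx": 0,"ry": 0,"rz": 0.08}
  ]
}}

```text
clock: 13.0
tcp_pos: [0.4982, 0.1888, 0.1359]
ee_rot: [0.954, 0.299, -0.0, -0.0]
wrist_force: [-2.4, 1.0, 0.7]
grip_width: 0.47
```

```bash
python3 d.py .4985 .1885 .14
```

```text
t 13.0 p [0.4982 0.1888 0.1359] yaw 0.607 tilt z [-3.e-04  2.e-04 -1.e+00] j [-0.32  0.48 -0.18  1.93  0.12  0.74 -1.54] F [-2.4   1.02  0.74] T [0.406 0.471 0.089] g 0.47
tool delta [ 0.0001  0.0004 -0.0041]
to level: rotvec tool [-0.0003  0.0001 -0.    ]
```

{"name": "play_rows", "arguments": {
  "deltas": [
    {"dx": 0,"dy": -0.0001,"dz": 0.0003,"rx": 0,"ry": 0,"rz": 0.06},
    {"dx": 0,"dy": 0,"dz": 0.0002,"rx": 0,"ry": 0,"rz": 0.06}
  ]
}}

```text
clock: 13.2
tcp_pos: [0.4981, 0.1888, 0.1354]
ee_rot: [0.97, 0.241, -0.0, -0.0]
wrist_force: [-2.3, 1.8, 0.6]
grip_width: 0.473
```

```bash
python3 d.py .4985 .1885 .14
```

```text
t 13.2 p [0.4981 0.1888 0.1354] yaw 0.488 tilt z [-3.e-04  2.e-04 -1.e+00] j [-0.35  0.48 -0.15  1.93  0.1   0.74 -1.64] F [-2.28  1.79  0.56] T [0.408 0.516 0.038] g 0.473
tool delta [ 0.0002  0.0005 -0.0046]
to level: rotvec tool [-0.0003  0.0002 -0.    ]
```

{"name": "play_rows", "arguments": {
  "deltas": [
    {"dx": 0,"dy": 0,"dz": 0.0002,"rx": 0,"ry": 0,"rz": 0.05},
    {"dx": 0,"dy": 0,"dz": 0.0002,"rx": 0,"ry": 0,"rz": 0.05}
  ]
}}

```text
clock: 13.4
tcp_pos: [0.4981, 0.1897, 0.1351]
ee_rot: [0.981, 0.193, 0.0, -0.001]
wrist_force: [-1.9, 3.3, 1.2]
grip_width: 0.471
```

```bash
python3 d.py .4985 .1885 .14
```

```text
t 13.4 p [0.4981 0.1897 0.1351] yaw 0.389 tilt z [-0.      0.0012 -1.    ] j [-0.37  0.48 -0.12  1.93  0.08  0.74 -1.72] F [-1.87  3.3   1.24] T [0.923 0.646 0.59 ] g 0.471
tool delta [-0.0001  0.0013 -0.0049]
to level: rotvec tool [-0.0011 -0.0004  0.    ]
```

Torque has jumped to 0.59 N·m at 77°, and the height matches the seat. One small extra turn to confirm the hard stop.

{"name": "play_rows", "arguments": {
  "deltas": [
    {"dx": 0,"dy": 0,"dz": 0,"rx": 0,"ry": 0,"rz": 0.04},
    {"dx": 0,"dy": 0,"dz": 0,"rx": 0,"ry": 0,"rz": 0}
  ]
}}

```text
clock: 13.6
tcp_pos: [0.4981, 0.1897, 0.1351]
ee_rot: [0.985, 0.175, 0.0, -0.0]
wrist_force: [-3.0, 5.2, 0.3]
grip_width: 0.476
```

```bash
python3 d.py .4985 .1885 .14
```

```text
t 13.6 p [0.4981 0.1897 0.1351] yaw 0.352 tilt z [ 1.e-04  7.e-04 -1.e+00] j [-0.38  0.48 -0.11  1.93  0.07  0.73 -1.75] F [-3.    5.17  0.34] T [1.024 0.593 0.935] g 0.476
tool delta [-0.      0.0013 -0.0049]
to level: rotvec tool [-0.0006 -0.0004  0.    ]
```

Torque rose to 0.94 N·m with no further descent, so the cap is home. Releasing.

{"name": "play_rows", "arguments": {
  "deltas": [
    {"dx": 0,"dy": 0,"dz": 0,"rx": 0,"ry": 0,"rz": 0},
    {"dx": 0,"dy": 0,"dz": 0,"rx": 0,"ry": 0,"rz": 0},
    {"dx": 0,"dy": 0,"dz": 0,"rx": 0,"ry": 0,"rz": 0},
    {"dx": 0,"dy": 0,"dz": 0,"rx": 0,"ry": 0,"rz": 0},
    {"dx": 0,"dy": 0,"dz": 0,"rx": 0,"ry": 0,"rz": 0},
    {"dx": 0,"dy": 0,"dz": 0,"rx": 0,"ry": 0,"rz": 0},
    {"dx": 0,"dy": 0,"dz": 0,"rx": 0,"ry": 0,"rz": 0},
    {"dx": 0,"dy": 0,"dz": 0,"rx": 0,"ry": 0,"rz": 0}
  ],
  "fingers": 1
}}

```text
clock: 14.4
tcp_pos: [0.4984, 0.1886, 0.1349]
ee_rot: [0.985, 0.174, 0.0, -0.0]
wrist_force: [0.1, -0.5, 0.5]
grip_width: 0.997
```

```bash
python3 d.py .4985 .1885 .14
```

```text
t 14.4 p [0.4984 0.1886 0.1349] yaw 0.35 tilt z [ 0.  0. -1.] j [-0.37  0.48 -0.11  1.93  0.07  0.73 -1.75] F [ 0.06 -0.45  0.52] T [-0.062 -0.048  0.016] g 0.997
tool delta [ 0.0001  0.0001 -0.0051]
to level: rotvec tool [-0. -0.  0.]
```

{"name": "play_rows", "arguments": {
  "deltas": [
    {"dx": 0,"dy": 0,"dz": -0.01,"rx": 0,"ry": 0,"rz": 0},
    {"dx": 0,"dy": 0,"dz": -0.03,"rx": 0,"ry": 0,"rz": 0},
    {"dx": 0,"dy": 0,"dz": -0.04,"rx": 0,"ry": 0,"rz": 0},
    {"dx": 0,"dy": 0,"dz": -0.04,"rx": 0,"ry": 0,"rz": 0},
    {"dx": 0,"dy": 0.04,"dz": -0.01,"rx": 0,"ry": 0,"rz": 0},
    {"dx": 0,"dy": 0.04,"dz": 0,"rx": 0,"ry": 0,"rz": 0},
    {"dx": 0,"dy": 0.04,"dz": 0,"rx": 0,"ry": 0,"rz": 0},
    {"dx": 0,"dy": 0.04,"dz": 0,"rx": 0,"ry": 0,"rz": 0},
    {"dx": 0,"dy": 0.04,"dz": 0,"rx": 0,"ry": 0,"rz": 0},
    {"dx": 0,"dy": 0,"dz": 0,"rx": 0,"ry": 0,"rz": 0}
  ]
}}

```text
clock: 15.4
tcp_pos: [0.568, -0.0061, 0.2655]
ee_rot: [0.985, 0.17, 0.0, 0.002]
wrist_force: [-0.5, 1.0, -0.1]
grip_width: 1.001
```

```bash
python3 d.py; python3 - <<'E'
from h import *
s=Cam("scene"); t=Cam("top")
for n,c in(("s",s),("t",t)):
    h=cv2.cvtColor(c.f,cv2.COLOR_BGR2HSV); print(n,"axis top px",c.proj([.4985,.1887,.1618]))
a=cv2.resize(s.f[130:250,340:480],None,fx=2.8,fy=2.8,interpolation=cv2.INTER_CUBIC)
b=cv2.resize(t.f[200:320,170:310],None,fx=2.8,fy=2.8,interpolation=cv2.INTER_CUBIC)
cv2.imwrite("pics/end.png",np.hstack([a,b])); cv2.imwrite("pics/end_s.png",s.f); cv2.imwrite("pics/end_t.png",t.f)
E
```

```text
t 15.4 p [ 0.568  -0.0061  0.2655] yaw 0.342 tilt z [ 0.001  -0.0032 -1.    ] j [-0.04  0.39 -0.05  1.68  0.02  1.08 -1.33] F [-0.52  1.02 -0.07] T [ 0.023 -0.031 -0.029] g 1.001
to level: rotvec tool [0.0033 0.0001 0.    ]
s axis top px [404.39956104 178.07081153]
t axis top px [234.80048702 253.84237496]
```

View pics/end.png

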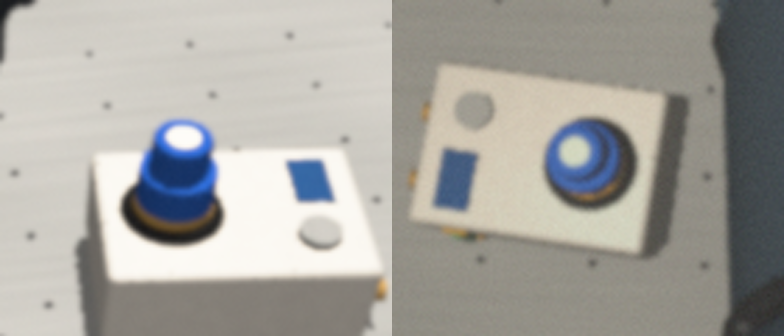

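View pics/end_s.png

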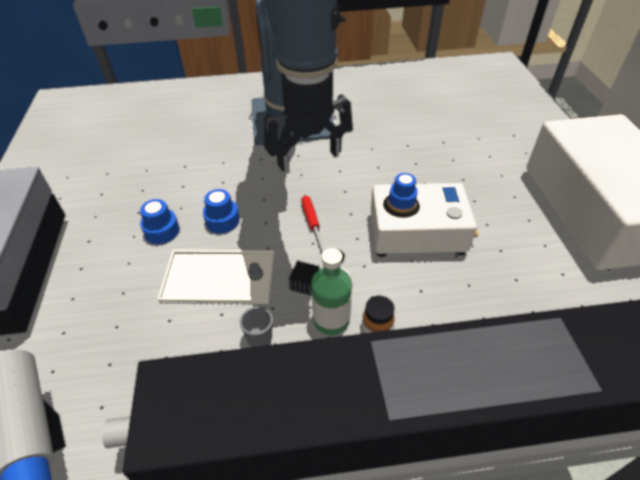

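The cap stands upright and seated on the neck: disc at scene (405,179) and top (235,254). The bystanders look unmoved. I'll triangulate the top height before handing in.

```bash
python3 - <<'E'
from h import *
s=Cam("scene"); t=Cam("top")
def disc(c,roi):
    x0,y0,x1,y1=roi; h=cv2.cvtColor(c.f,cv2.COLOR_BGR2HSV)[y0:y1,x0:x1]
    b=cv2.inRange(h,(100,90,30),(130,255,255))
    cs,_=cv2.findContours(b,cv2.RETR_EXTERNAL,cv2.CHAIN_APPROX_NONE); f=np.zeros_like(b); cv2.drawContours(f,[max(cs,key=cv2.contourArea)],-1,255,-1)
    M=cv2.moments(((f>0)&(b==0)).astype(np.uint8),True); return np.array([M['m10']/M['m00']+x0,M['m01']/M['m00']+y0])
u=disc(s,(385,168,425,215)); v=disc(t,(220,240,262,275))
print(u,v,cross(t,v,s,u),"expected top z",.1058+.056)
E
```

```text
[405.21568627 178.69607843] [234.84166667 253.58333333] (array([0.49936164, 0.18955614, 0.16066718]), np.float64(0.0014024816089207334)) expected top z 0.1618
```

```bash
python3 - <<'E'
from workcell import r
print(r.finish_job())
E
```

```text
the job is handed in; nothing more can be done
None
```

The blue cap is screwed fully home on the filler neck and released, and I handed the job in at about 15.5 s on the robot's clock.

I took the smallest blue cap from the tray and set it on the neck. I turned it counter-clockwise about 49° with at most about 8.6 N of press, until it dropped in. After the drop the underside was at about 0.1105 m, against the expected 0.1103 m. I then screwed it clockwise about 77°, following it down, until the torque jumped to between 0.6 and 0.9 N·m at the seat height.

**Last checks**
- **Height:** the cap top triangulates to z = 0.1607 m against 0.1618 m expected. That is within the 2 mm calibration; the cameras read about 1.6 mm low on the tray too.
- **Position:** it is within about 1.5 mm of the neck axis and upright.
- **Robot:** the gripper is open and clear, with forces near zero.
- **Other things:** they look unmoved in the final pictures.

**Not as expected**
- The first move call was refused because its rows were incomplete; nothing moved.
- While turning backward, the cap pushed sideways with up to 4 N, and I re-centred the arm by a millimetre or two.
- At the stop I added a last 0.04 rad. The gripper turned most of it (0.037 rad) as the torque rose, and I did not check whether it slipped on the knob or flexed.

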